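# Serve sweets from a rocker-gate dispenser

### The arm

A 6-joint arm with a two-finger parallel gripper is mounted at the origin on a cart in front of the work surface, level with it; the furniture and walls round the work are solid. World frame = base frame: x ahead of the robot, y to its left, z up, the work surface at z = 0. Lengths are in m, angles in degrees, forces in N, time in s.
With the tool pointing down it reaches from about 0.35 to 0.925 m from the base axis. Payload 6.4 kg.
Tool frame: the origin (TCP) lies at the centre of the arm's flange, where the gripper is bolted on; the fingertips stand 199 mm ahead of it and the grasp point (between the pads) lies 180 mm ahead of it; z points along the fingers, y is the line along which they close (so a half turn about z gives the same grasp; the last joint's range is limited). The gripper opens to 94 mm and grips with 3 to 60 N. Pads are 16 mm wide; open, the fingers measure 119 mm over their backs; the gripper's body (75 mm by 177 mm) begins 78 mm behind the grasp point.
Start: joints at [-87.095, 14.043, 89.255, -0, 76.702, -9.975], TCP at [0.145, -0.634, 0.405] pointing down, gripper open.
Joint ranges: [-179.41, 179.41], [-58.25, 129.5], [7.25, 145.43], [-54.29, 234.29], [11.92, 165.04], [-157.13, 157.13]. Speed limits (degrees/s): [147.25, 147.25, 180, 180, 180, 180].

### API

Orientations are given as [roll, pitch, yaw] about the fixed x, y, z axes, in that order (R = Rz(yaw) Ry(pitch) Rx(roll)).
In Python, from station import bot, capture, calibration, order, finder gives the robot as it stands.
- The arm moves only by the tool play_rows, never from a script. Its argument "steps" is a list of rows, each a list of 3 entries, a list of its own where there are three numbers: the shift along the tool's x, y, z each as a share of 0.2 m, from -1 to 1, then the turn, a rotation vector about the tool's x, y, z each as a share of pi/2 rad, from -1 to 1, then the opening, from 0 (shut) to 1 (fully open). In form: [[[x, y, z], [rx, ry, rz], fingers], ...]. A call has 1 to 10 rows; each row is the pose to reach, as a shift and turn from the pose commanded when the call began, along the tool's axes at that moment; what a row does not reach only later rows make up. A row lasts 1/12 s, in which the tool goes at most 41.7 mm and 7.16 degrees, less where a joint would pass 70% of its speed; a pose out of reach is approached as far as the arm can. A call with a number of a shift or a turn outside -1 to 1 is refused whole. A call with a gripper value outside its range is refused whole. The fingers move at their own pace and stop on an object; the grip force is fixed at half the most. Time passes only in rows, so rows that repeat a pose let the fingers close. It gives the time, the measured TCP pose, the force, the opening and the grip force at its end, in the units of the state.
- bot.get_obs(): the state, without advancing time (a new reading comes with each control period).
- capture(name): name is "scene" or "top" or "wrist"; returns (picture, depth): 384x512x3 uint8, red, green, blue; 384x512 float32, m along the optical axis (not along the pixel's ray), 0 where there is no reading.
- calibration(name): a dict with "K" (3x3 intrinsics, pixels), "R" (3x3) and "t" (3): a world point X has camera coordinates R X + t. Camera axes: x right, y down, z forward; pixel columns grow to the right and rows downward; lengths in m; the calibration is good to about 2 mm. A picture is of the moment at which its call begins: read the wrist's pose just before it. calibration takes no time and is no camera call; for the wrist camera it gives the pose at the moment of the call.
- order.hand_in(): hands the job in; it is judged then, once.
Trained networks look in the newest picture that a camera, given by its name, has taken for a name from the list of things; names that differ only in an ending like _2 or _b are one class to them, and where a whole thing is asked for, a point or a joint stands for the part that bears it (a point fixed in the world has none). Each returns a list of dicts, best first, with "score" (0 to 1); they miss things now and then, are a little off and sometimes report something else, mostly with a low value. They report only what shows in the picture. A call takes as long as a camera call. They do not tell look-alikes from the thing itself.
- finder.boxes_of(camera, target): "uv" ([column, row] in pixels, amid what is visible of it).
The state is a dict: "t": time; "joint_pos": joint angles; "qvel": joint speeds; "joint_torque": joint torques, N m; "tool_pos": TCP position; "orientation": TCP orientation; "force": force on the tool from outside, world axes, zero at the start; "moment": the same for the moment, N m; "gripper_width": opening from 0.0 (shut) to 1.0 (fully open); "grip_force": force on a finger pad.
Only numpy, scipy, OpenCV 4.12 (cv2) and the standard library are available. Lean on these libraries where they do the work, as an engineer would, in place of code of your own. Each camera call takes 0.05 s, during which the arm holds its last target. There are 200 camera calls.

### The job

Push the wooden bowl across the worktop until it stands under the dispenser's spout, then press the red paddle down and keep it down until all three sweets have rolled out into the bowl, and let the paddle come up again so that the gate is shut. Only push and press with the fingers: do not lift or tip the bowl, do not touch the sweets or the white gate, and leave the other things where they stand.

Things in the scene. Friction and masses are not known exactly. Their poses are not given: they have to be found in the camera images.
- dispenser: fixed sweet dispenser, light wood, 118 mm high. Origin on the worktop under the lever's pivot, z up. Lever along its x: red paddle on the -x side (robot's side), gate on the +x side. Aluminium trough along its y, centred at x = +65 mm, y = -30 (spout) to +105 mm. 10 mm foot plates at x -65 to +15, y -30 to +30 mm, and at y > 25 mm; else free under the trough.
- spout (a point): middle of the open end of the sloping trough (38 mm wide outside, 6 degrees down toward dispenser -y), on its floor, 51 mm above the worktop; its underside is 47 mm up, so the 32 mm bowl slides under it.
- paddle_top (a point): centre of the top face of the red press paddle of the lever, 30 x 30 mm, 8 mm thick; 113 mm above the worktop at rest and 65 mm from the pivot; its x axis along the lever toward the gate. It goes down about 28 mm when fully pressed; a spring brings it back. About 2.5 N are needed at its centre to start it, about 6 N to hold it fully down.
- lever (a joint): angle of the rocking lever: 0 = gate shut, 0.45 rad = paddle fully down at its stop. A sweet passes under the gate from about 0.3 rad on; press it fully.
- gate_edge (a point): centre of the lower edge of the white gate blade hanging from the lever's other end, 34 mm wide, 4 mm thick, 47 mm tall; 58 mm above the worktop when shut (4 mm over the trough floor). It stands at dispenser y = 0.
- drop_point (a point): point on the worktop (z = 0) under where the sweets fall, 28 mm ahead of the end of the spout; the bowl's centre belongs here. Fixed to the dispenser. The underside of the wall cupboards is 0.49 m above the worktop, from world x = 0.60 m on.
- bowl: small turned wooden bowl, loose, 111 mm across at the rim, 32 mm high, about 0.16 kg, narrower at the foot than at the rim. Origin at the centre of its underside.
- sweet0_center (a point): centre of the orange round sweet, a hard ball of 24 mm diameter; nearest the gate. The three lie in the trough in a row behind the gate.
- sweet1_center (a point): centre of the yellow round sweet, a hard ball of 24 mm diameter; the middle one. The three lie in the trough in a row behind the gate.
- sweet2_center (a point): centre of the green round sweet, a hard ball of 24 mm diameter; the last one. The three lie in the trough in a row behind the gate.
- salt_shaker: glass salt shaker with steel cap, 42 mm wide, 80 mm tall, a bystander, loose. Origin at the centre of its underside.
- pepper_mill: turned wooden pepper mill, 46 mm wide, 127 mm tall, a bystander, loose. Origin at the centre of its underside.
- glass: clear drinking glass, 81 mm wide, 93 mm tall, a bystander, loose. Origin at the centre of its underside.
- jar_low: low glass jar with black lid, 95 mm wide, 60 mm tall, a bystander, loose. Origin at the centre of its underside.
- small_cup: small white cup, 64 mm wide, 36 mm tall, a bystander, loose. Origin at the centre of its underside.
Not all that is in view belongs to the job. Several things have the shape of the bowl; the one meant has the colours described above.

How it is judged (in metres and radians):
On the way, in this order (a step that is already met when the one before it is completed fails the run):
1. the bowl stands under the spout, with all sweets still behind the shut gate (horizontal distance between bowl and drop_point below 0.035 m and value of joint lever below 0.05 rad and y of each of sweet0_center, sweet1_center, sweet2_center in the frame of dispenser above 0.005 m), for 0.1 s.
2. the fingers press the paddle down (value of joint lever above 0.25 rad and contact force between the fingers and paddle above 0.5 N).
3. all three sweets are in the bowl (horizontal distance between each of sweet0_center, sweet1_center, sweet2_center and bowl below 0.05 m and height (world z) of each of sweet0_center, sweet1_center, sweet2_center below 0.045 m), for 0.2 s.
At the end, for the whole second after the job is handed in: All three sweets lie in the bowl (centres within 50 mm of its middle, less than 45 mm above the worktop), the bowl stands upright and still on the worktop under the spout (within 60 mm of the drop point), and the lever is back with the gate shut (below 0.05 rad) (all of step 3 and value of joint lever below 0.05 rad and horizontal distance between bowl and drop_point below 0.06 m and angle between bowl's own z axis and vertical below 0.1 rad and height (world z) of bowl below 0.008 m and linear speed of bowl below 0.02 m/s); the robot touches nothing.
It fails at once if the bowl is lifted or tipped (height (world z) of bowl above 0.02 m or angle between bowl's own z axis and vertical above 0.4 rad).
It fails at once if the robot touches a sweet (contact force between any of the fingers, the arm and sweet0 above 0.3 N or contact force between any of the fingers, the arm and sweet1 above 0.3 N or contact force between any of the fingers, the arm and sweet2 above 0.3 N).
It fails at once if the robot touches the gate (contact force between any of the fingers, the arm and gate above 0.5 N).
It fails at once if a bystander is moved more than 30 mm (distance of any of salt_shaker, pepper_mill, glass, jar_low, small_cup from where it was at the start of the episode above 0.03 m).
It also fails if it takes over 61 s, if anything falls off the work surface, if the arm or the gripper's body presses on something with over 40 N, if the wrist force passes 120 N, or if a joint passes its speed limit or range.

## Working session

There is one attempt and no reset: what is moved stays moved. The work goes in short steps, Python scripts to look and compute and a tool call to move; the robot and the scene stay as the last step left them, time stands still between calls to the robot, and variables do not carry over. Pictures are saved under pics/ and viewed, at most 13 in all, crops included, and the job is handed in when it is done.

Besides the shell and the picture viewer there is one more tool, called after ">>>" as name(argument=value, ...), one argument or row to a line, values as JSON. play_rows: Moves the arm, as the interface text tells. Its arguments: {"type":"object","properties":{"steps":{"type":"array"}},"required":["steps"]}

```bash
mkdir -p pics; cat > h.py <<'E'
import numpy as np, cv2
from station import bot, capture, calibration, order, finder
def save(n,im): cv2.imwrite('pics/'+n+'.png',im[:,:,::-1])
def w(cam,uv,z=None,depth=None):
    c=calibration(cam);K,R,t=map(np.array,(c['K'],c['R'],c['t']))
    r=R.T@np.linalg.inv(K)@np.array([uv[0],uv[1],1.]);o=-R.T@t
    if z is not None: return o+r*(z-o[2])/r[2]
    return o+r*depth
def cloud(cam,d):
    c=calibration(cam);K,R,t=map(np.array,(c['K'],c['R'],c['t']))
    v,u=np.mgrid[:d.shape[0],:d.shape[1]]
    p=np.stack([u,v,np.ones_like(u)],-1)@np.linalg.inv(K).T*d[...,None]
    P=(p-t)@R; P[d==0]=np.nan
    return P
E
python3 - <<'E'
from h import *
ims=[]
for cam in ("top","scene"):
    im,d=capture(cam); save(cam+'0',im); np.save(cam+'0.npy',d); P=cloud(cam,d)
    c=calibration(cam); print(cam,np.round(-np.array(c['R']).T@c['t'],3))
    for n in ["dispenser","paddle_top","gate_edge","bowl","sweet0_center","sweet2_center","salt_shaker","pepper_mill","glass","jar_low","small_cup"]:
        for r in finder.boxes_of(cam,n)[:4]:
            u,v=map(int,r['uv']); print(n,round(r['score'],2),u,v,np.round(P[v,u],3))
print(bot.get_obs())
E
```

```text
top [0.377 0.006 1.391]
dispenser 0.59 255 185 [0.528 0.043 0.009]
paddle_top 0.49 263 199 [0.47  0.013 0.107]
gate_edge 0.73 263 200 [0.467 0.013 0.107]
gate_edge 0.6 254 186 [0.524 0.047 0.011]
bowl 0.67 347 199 [ 0.48  -0.293  0.004]
bowl 0.64 308 232 [ 0.359 -0.151  0.007]
bowl 0.64 253 186 [0.525 0.05  0.006]
salt_shaker 0.45 396 170 [ 0.578 -0.451  0.069]
pepper_mill 0.5 162 227 [0.373 0.353 0.11 ]
glass 0.79 127 181 [0.54  0.514 0.01 ]
glass 0.52 252 182 [0.539 0.054 0.01 ]
jar_low 0.93 131 220 [0.396 0.475 0.063]
small_cup 0.48 397 215 [ 0.423 -0.472  0.009]
scene [-0.048 -0.853  1.122]
dispenser 0.92 266 203 [ 0.491 -0.008  0.082]
paddle_top 0.53 261 199 [0.477 0.007 0.1  ]
gate_edge 0.51 262 198 [0.482 0.007 0.103]
bowl 0.89 304 264 [ 0.481 -0.284  0.004]
salt_shaker 0.73 362 283 [ 0.579 -0.473  0.048]
glass 0.79 218 144 [0.51  0.447 0.083]
small_cup 0.74 324 305 [ 0.436 -0.454  0.01 ]
{'t': 1.2, 'joint_pos': array([-8.70960953e+01,  1.40424066e+01,  8.92554423e+01,  9.02736945e-04,
        7.67019644e+01, -9.97685394e+00]), 'qvel': array([ 0.0487288 , -0.08892466,  0.02557214,  0.08054193, -0.06707844,
       -0.13374544]), 'joint_torque': array([ 5.73321031e-04, -4.15832341e+01, -3.14877105e+01,  6.86417171e-02,
        2.86500872e-02,  1.50564011e-05]), 'tool_pos': array([ 0.14488895, -0.63365616,  0.40466335]), 'orientation': array([ 1.79999664e+02, -8.32898002e-04,  1.28805510e+01]), 'force': array([ 0.30870882, -0.21571835,  0.24580509]), 'moment': array([-0.01938829, -0.02345371, -0.01568398]), 'grip_force': 0.0, 'gripper_width': 0.9983276413591018}
```

View pics/top0.png

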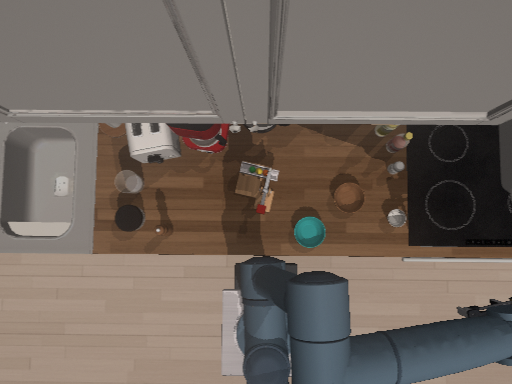

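View pics/scene0.png

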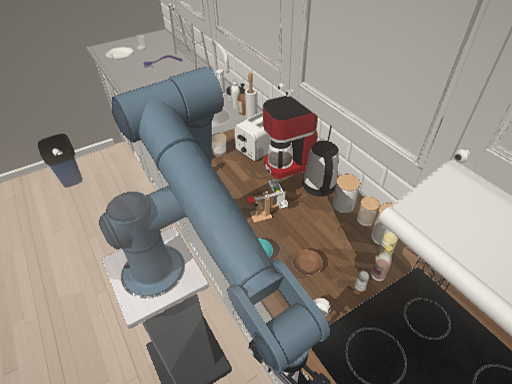

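The top picture shows the dispenser at about (262,188) with its red paddle at (262,209). The wooden bowl is at (348,197), and a teal look-alike is at (309,232). I'll zoom in on the dispenser.

```bash
python3 - <<'E'
from h import *
im,d=capture("top"); P=cloud("top",d)
c=im[145:265,220:420]; save('crop',cv2.resize(c,None,fx=4,fy=4,interpolation=cv2.INTER_CUBIC))
hsv=cv2.cvtColor(im,cv2.COLOR_RGB2HSV).astype(int); H,S,V=hsv[...,0],hsv[...,1],hsv[...,2]
ok=np.zeros(d.shape,bool); ok[150:225,232:285]=1
for n,m in {'red':((H<6)|(H>174))&(S>150)&(V>80),'yel':(H>22)&(H<33)&(S>150),'green':(H>45)&(H<75)&(S>120),'or':(H>9)&(H<18)&(S>190)&(V>150)}.items():
    m=m&ok; q=P[m]; print(n,m.sum(),np.round(np.nanmedian(q,0),3) if m.any() else '', np.argwhere(m).mean(0)[::-1] if m.any() else '')
for v in range(160,216,3):
    print(v,' '.join('%4d'%(1000*P[v,u,2]) for u in range(234,284,3)))
# bystander cloud: everything 0.02..0.2 high near front
m=(P[...,2]>.015)&(P[...,0]>.25)&(P[...,0]<.75)&(P[...,2]<.4)
n,l,s,ce=cv2.connectedComponentsWithStats(m.astype(np.uint8))
for i in range(1,n):
    if s[i,4]>15: q=P[l==i]; print(s[i],np.round(np.r_[q.min(0),q.max(0)],3))
E
```

```text
red 72 [0.436 0.021 0.114] [260.5        208.72222222]
yel 26 [0.57  0.028 0.079] [258.65384615 170.65384615]
green 14 [0.578 0.052 0.082] [252.14285714 168.42857143]
or 1 [0.559 0.003 0.081] [266. 174.]
160    1    0    2    1    0    2    0    0   -2    0   -5   -1    4    0    0    5    0
163   -2    3    0   69   87   84   11    8    2    0    0    0    0    1    2    2   -2
166   -1    3    2   62   63   57   70   67   81   81    1    0    0   -2    2   -4    5
169    0   -1   90   64   57   79   81   57   84   75   53   58  105   64   -1   -2    3
172   -3   -3   79   85   85   58   73   61   79   78   82  102  108   48   50   -4    1
175    1   -2    5   17    6    5   67   80   84   60   73  109   51   51   48    0   -1
178   -5    4   14   16    9   10   11    7   25    8   59  109   53   54   49   -4    0
181    0   10    8   14    7    7   13    8    0   -1    0  108    0    5    1    0    3Traceback (most recent call last):
  File "<stdin>", line 9, in <module>
  File "<stdin>", line 9, in <genexpr>
ValueError: cannot convert float NaN to integer
```

View pics/crop.png

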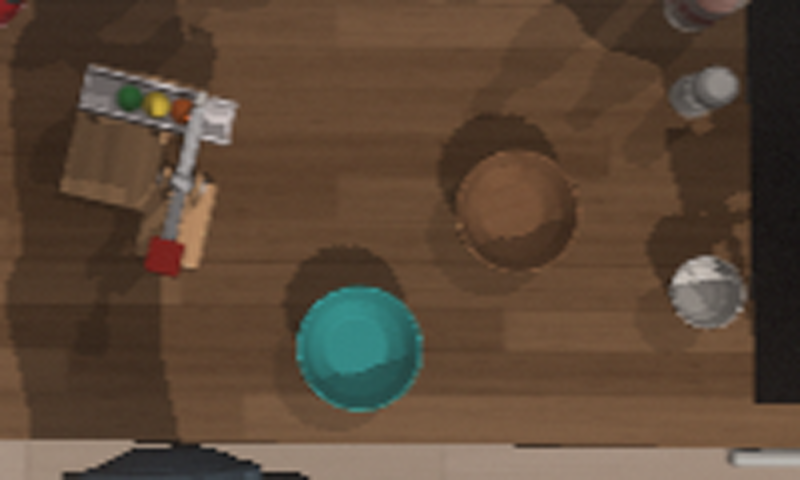

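>>> play_rows(
  steps=[
    [[0.3,-0.14,0],[0,0,-0.1],0.5],
    [[0.5,-0.25,0],[0,0,-0.18],0.5],
    [[0.7,-0.34,0],[0,0,-0.26],0.5],
    [[0.91,-0.43,0],[0,0,-0.35],0.5],
    [[0.91,-0.43,0],[0,0,-0.35],0.5],
    [[0.91,-0.43,0],[0,0,-0.35],0.5],
  ],
)

```text
t: 1.75
tool_pos: [0.307, -0.5059, 0.4048]
orientation: [180.0, -0.1, 44.8]
force: [0.6, -0.0, 0.3]
gripper_width: 0.611
grip_force: 0.0
```

>>> play_rows(
  steps=[
    [[0.3,0.03,0],[0,0,-0.1],0.5],
    [[0.6,0.06,0],[0,0,-0.2],0.5],
    [[0.8,0.08,0],[0,0,-0.28],0.5],
    [[0.95,0.1,0],[0,0,-0.345],0.5],
    [[0.95,0.1,0],[0,0,-0.345],0.5],
    [[0.95,0.1,0],[0,0,-0.345],0.5],
    [[0.95,0.1,0],[0,0,-0.345],0.5],
  ],
)

```text
t: 2.33
tool_pos: [0.4534, -0.3903, 0.4047]
orientation: [-180.0, 0.0, 75.5]
force: [0.1, -1.6, -0.2]
gripper_width: 0.503
grip_force: 0.0
```

```bash
python3 - <<'E'
from h import *
im,d=capture("wrist"); save('wr1',im); P=cloud("wrist",d)
c=calibration("wrist"); print(np.round(-np.array(c['R']).T@c['t'],3)); print(np.round(c['R'],2))
o=bot.get_obs();print(o['tool_pos'],o['orientation'])
for n in ["bowl","paddle_top","small_cup","salt_shaker"]:
    for r in finder.boxes_of("wrist",n)[:3]:
        u,v=map(int,r['uv']); print(n,round(r['score'],2),u,v,np.round(P[v,u],3))
E
```

```text
[ 0.472 -0.317  0.385]
[[ 0.97 -0.25  0.  ]
 [-0.24 -0.93  0.26]
 [-0.07 -0.26 -0.96]]
[ 0.45266816 -0.3910505   0.40460497] [-1.79980306e+02  2.51697828e-02  7.53927036e+01]
bowl 0.85 91 3 [ 0.344 -0.193  0.018]
bowl 0.7 260 69 [ 0.487 -0.291  0.007]
small_cup 0.84 234 244 [ 0.408 -0.475  0.004]
salt_shaker 0.82 399 205 [ 0.582 -0.448  0.073]
```

View pics/wr1.png

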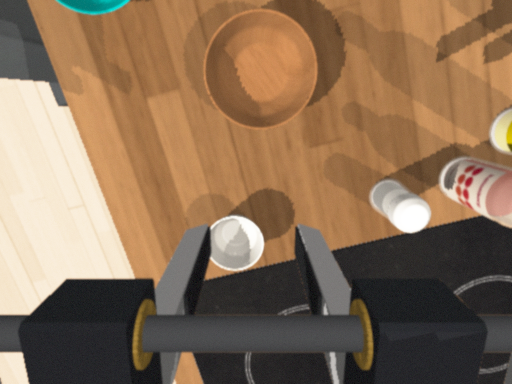

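The wrist picture shows the wooden bowl's rim centred at about (261,69). The cup is at (236,243), the salt shaker at (400,205), and the teal bowl is only an edge at the top left. Next I'll look at the dispenser from above.

>>> play_rows(
  steps=[
    [[0.2,0,0],[0,0,0],0.5],
    [[0.4,0,0],[0,0,0],0.5],
    [[0.6,0,0],[0,0,0],0.5],
    [[0.75,0,0],[0,0,0],0.5],
    [[0.85,0,0],[0,0,0],0.5],
    [[0.9,0,0],[0,0,0],0.5],
    [[0.9,0,0],[0,0,0],0.5],
    [[0.9,0,0],[0,0,0],0.5],
  ],
)

```text
t: 3.25
tool_pos: [0.498, -0.2172, 0.4048]
orientation: [180.0, 0.0, 75.4]
force: [-0.4, 0.1, -0.5]
gripper_width: 0.496
grip_force: 0.0
```

```bash
python3 - <<'E'
from h import *
im,d=capture("wrist"); save('wr2',im); P=cloud("wrist",d)
hsv=cv2.cvtColor(im,cv2.COLOR_RGB2HSV).astype(int); H,S,V=hsv[...,0],hsv[...,1],hsv[...,2]
for n,m in {'red':((H<6)|(H>174))&(S>150)&(V>80),'yel':(H>22)&(H<33)&(S>180)&(V>150),'green':(H>45)&(H<75)&(S>120),'or':(H>7)&(H<18)&(S>200)&(V>170)}.items():
    m=m&(P[...,2]>.055); k,l,s,ce=cv2.connectedComponentsWithStats(m.astype(np.uint8))
    if k<2: print(n,'none'); continue
    i=1+np.argmax(s[1:,4]); q=P[l==i]
    z=np.nanmedian(q[:,2]); c=ce[i]; print(n,s[i],np.round(c),np.round(np.nanmedian(q,0),4),np.round(w('wrist',c,z),4))
    if n=='red':
        r=cv2.minAreaRect(np.argwhere(l==i)[:,::-1].astype(np.float32)); b=cv2.boxPoints(r)
        print(np.round([w('wrist',x,.113)[:2] for x in b],4))
o=bot.get_obs();print(o['tool_pos'])
# bowl rim: points with z .024-.04 circle fit
m=(P[...,2]>.026)&(P[...,2]<.040)&(np.hypot(P[...,0]-.487,P[...,1]+.295)<.08)
q=P[m][:,:2]; A=np.c_[2*q,np.ones(len(q))]; s=np.linalg.lstsq(A,(q**2).sum(1),rcond=None)[0]
print('bowl',len(q),s[:2],np.sqrt(s[2]+s[0]**2+s[1]**2), q.min(0),q.max(0))
E
```

```text
red none
yel [490 286  19  29 238] [497. 298.] [ 0.717  -0.4086  0.0611] [ 0.7179 -0.4098  0.0611]
green [307 264   1   1   1] [307. 264.] [ 0.5225 -0.2166  0.2504] [ 0.5225 -0.2166  0.2504]
or none
[ 0.49795167 -0.21763603  0.4047297 ]
bowl 1498 [ 0.48592855 -0.29466618] 0.0522248119793369 [ 0.43047598 -0.35090296] [ 0.54091108 -0.23963878]
```

View pics/wr2.png

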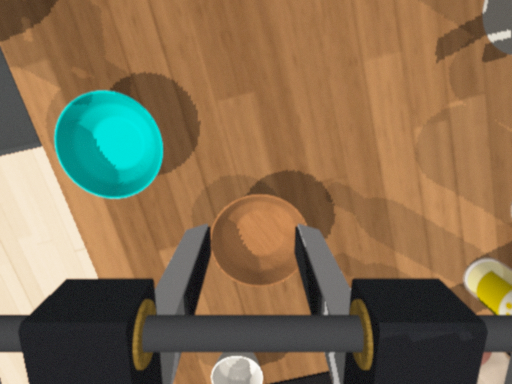

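The bowl's centre is (0.486, -0.295). The dispenser is still above the picture, so I'll go further.

>>> play_rows(
  steps=[
    [[0.2,0,0],[0,0,0],0.5],
    [[0.4,0,0],[0,0,0],0.5],
    [[0.55,0,0],[0,0,0],0.5],
    [[0.65,0,0],[0,0,0],0.5],
    [[0.7,0,0],[0,0,0],0.5],
    [[0.7,0,0],[0,0,0],0.5],
    [[0.7,0,0],[0,0,0],0.5],
  ],
)

```text
t: 3.88
tool_pos: [0.5335, -0.0821, 0.4046]
orientation: [-180.0, 0.0, 75.4]
force: [0.0, 0.3, 0.9]
gripper_width: 0.497
grip_force: 0.0
```

```bash
cat > disp.py <<'E'
from h import *
def disp(name):
    im,d=capture("wrist"); save(name,im); P=cloud("wrist",d)
    hsv=cv2.cvtColor(im,cv2.COLOR_RGB2HSV).astype(int); H,S,V=hsv[...,0],hsv[...,1],hsv[...,2]
    near=(np.hypot(P[...,0]-.5,P[...,1])<.17)
    for n,m in {'red':((H<6)|(H>174))&(S>150)&(V>80),'yel':(H>22)&(H<33)&(S>180)&(V>150),'green':(H>45)&(H<75)&(S>120),'or':(H>7)&(H<18)&(S>190)&(V>150)}.items():
        m=m&near&(P[...,2]>.055); k,l,s,ce=cv2.connectedComponentsWithStats(m.astype(np.uint8))
        if k<2: print(n,'none'); continue
        i=1+np.argmax(s[1:,4]); q=P[l==i]
        z=np.nanmedian(q[:,2]); c=ce[i]; print(n,s[i],np.round(c),np.round(np.nanmedian(q,0),4),np.round(w('wrist',c,z),4))
        if n=='red':
            r=cv2.minAreaRect(np.argwhere(l==i)[:,::-1].astype(np.float32)); b=cv2.boxPoints(r)
            print(np.round([w('wrist',x,.113)[:2] for x in b],4))
    return im,P
E
python3 - <<'E'
from disp import *
disp('wr3'); print(bot.get_obs()['tool_pos'])
E
```

```text
red [  78   79   43   41 1529] [99. 99.] [0.4394 0.0205 0.1131] [0.4394 0.0205 0.1131]
[[0.4283 0.0372]
 [0.4582 0.0326]
 [0.451  0.0036]
 [0.4202 0.0082]]
yel [252  32  26  30 596] [265.  46.] [0.5727 0.0282 0.0792] [0.5728 0.0284 0.0792]
green [251   0  27  31 661] [264.  15.] [0.5778 0.0509 0.0816] [0.5779 0.0511 0.0816]
or [255  62  23  23 391] [266.  74.] [0.5693 0.0075 0.0774] [0.5692 0.0075 0.0774]
[ 0.53339468 -0.08237392  0.40459622]
```

View pics/wr3.png

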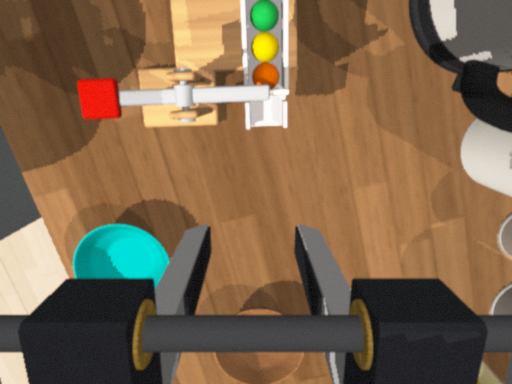

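Wrist picture: paddle centred at (99,99), sweets at (264,15), (265,46) and (266,74), spout end at about (267,128). This gives a dispenser yaw of about -13° and a drop point of about (0.554, -0.066). I'll go back behind the bowl and lower the fingers.

>>> play_rows(
  steps=[
    [[-0.2,0,0],[0,0,0.01],0.5],
    [[-0.4,0,0],[0,0,0.02],0.5],
    [[-0.6,0,0],[0,0,0.02],0.5],
    [[-0.75,0.0,0],[0,0,0.02],0.5],
    [[-0.9,0.02,0],[0,0,0.02],0.5],
    [[-1,0.02,0],[0,0,0.02],0.5],
    [[-1,0.02,0],[0,0,0.02],0.5],
  ],
)

```text
t: 4.52
tool_pos: [0.4853, -0.2802, 0.4047]
orientation: [180.0, 0.1, 73.3]
force: [0.5, -0.1, -0.0]
gripper_width: 0.5
grip_force: 0.0
```

>>> play_rows(
  steps=[
    [[-0.2,0,0],[0,0,0],0.5],
    [[-0.4,0,0],[0,0,0],0.5],
    [[-0.56,0,0.1],[0,0,0],0.5],
    [[-0.56,0,0.3],[0,0,0],0.5],
    [[-0.56,0,0.5],[0,0,0],0.5],
    [[-0.56,0,0.7],[0,0,0],0.5],
    [[-0.56,0,0.8],[0,0,0],0.5],
    [[-0.56,0,0.88],[0,0,0],0.5],
    [[-0.56,0,0.88],[0,0,0],0.5],
  ],
)

```text
t: 5.27
tool_pos: [0.4539, -0.3819, 0.2244]
orientation: [-179.6, -0.3, 73.6]
force: [-0.0, 1.3, -0.7]
gripper_width: 0.498
grip_force: 0.0
```

```bash
python3 - <<'E'
from h import *
im,d=capture("wrist"); save('wr4',im); o=bot.get_obs(); print(o['tool_pos'],o['orientation'])
E
```

```text
[ 0.45461382 -0.38251068  0.2267643 ] [-1.79790802e+02 -1.47675742e-01  7.35864130e+01]
```

View pics/wr4.png

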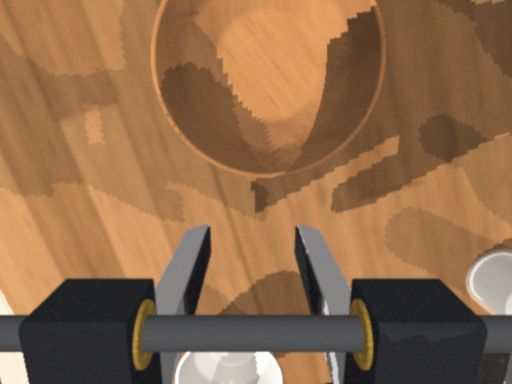

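The bowl is centred about 12 px right of the gripper's middle, i.e. 5 mm. I'll correct that, lower and start pushing.

>>> play_rows(
  steps=[
    [[0,0.013,0.04],[0,0,0],0.5],
    [[0,0.027,0.07],[0,0,0],0.5],
    [[0,0.027,0.075],[0,0,0],0.5],
    [[0.05,0.027,0.075],[0,0,0],0.5],
    [[0.1,0.027,0.075],[0,0,0],0.5],
    [[0.13,0.027,0.075],[0,0,0],0.5],
    [[0.16,0.027,0.075],[0,0,0],0.5],
    [[0.19,0.027,0.075],[0,0,0],0.5],
    [[0.22,0.027,0.075],[0,0,0],0.5],
    [[0.25,0.027,0.075],[0,0,0],0.5],
  ],
)

```text
t: 6.15
tool_pos: [0.475, -0.336, 0.2139]
orientation: [180.0, 0.0, 73.6]
force: [-0.0, -0.9, 0.3]
gripper_width: 0.501
grip_force: 0.4
```

>>> play_rows(
  steps=[
    [[0.04,0,0],[0,0,0],0.5],
    [[0.08,0,0],[0,0,0],0.5],
    [[0.12,0,0],[0,0,0],0.5],
    [[0.16,0,0],[0,0,0],0.5],
    [[0.2,0,0],[0,0,0],0.5],
    [[0.24,0,0],[0,0,0],0.5],
    [[0.28,0,0],[0,0,0],0.5],
    [[0.32,0,0],[0,0,0],0.5],
    [[0.35,0,0],[0,0,0],0.5],
    [[0.36,0,0],[0,0,0],0.5],
  ],
)

```text
t: 6.98
tool_pos: [0.4952, -0.2664, 0.2135]
orientation: [-180.0, -0.0, 73.7]
force: [-0.2, -1.2, 1.2]
gripper_width: 0.5
grip_force: 0.5
```

```bash
cat > bowl.py <<'E'
from h import *
def fit(q):
    for _ in range(5):
        A=np.c_[2*q,np.ones(len(q))]; s=np.linalg.lstsq(A,(q**2).sum(1),rcond=None)[0]
        r=np.sqrt(s[2]+s[0]**2+s[1]**2); e=abs(np.hypot(*(q-s[:2]).T)-r); q=q[e<max(.004,1.5*e.std())]
    return np.round(s[:2],4),round(r,4),len(q)
def bowl(c0,rad=.075,cams=("wrist","top","scene")):
    for cam in cams:
        im,d=capture(cam); P=cloud(cam,d)
        h=cv2.cvtColor(im,cv2.COLOR_RGB2HSV)
        m=(P[...,2]>.024)&(P[...,2]<.038)&(np.hypot(P[...,0]-c0[0],P[...,1]-c0[1])<rad)&(h[...,1]>60)&(h[...,0]<25)
        if m.sum()>15: q=P[m][:,:2]; print(cam,fit(q),q.min(0).round(3),q.max(0).round(3))
    o=bot.get_obs(); print(o['t'],o['tool_pos'].round(4),o['orientation'].round(2),o['force'].round(2)); return im
E
python3 - <<'E'
from bowl import *
p=bot.get_obs()['tool_pos'][:2]; bowl(p+.058*np.array([.282,.959]))
E
```

```text
wrist (array([ 0.5116, -0.2113]), np.float64(0.0515), 14325) [ 0.456 -0.281] [ 0.567 -0.156]
top (array([ 0.5099, -0.2092]), np.float64(0.052), 104) [ 0.456 -0.25 ] [ 0.564 -0.156]
scene (array([ 0.5071, -0.2186]), np.float64(0.0483), 16) [ 0.458 -0.269] [ 0.523 -0.231]
7.1333 [ 0.495  -0.2672  0.2135] [-1.7998e+02 -2.0000e-02  7.3640e+01] [-0.71  0.26 -0.38]
```

>>> play_rows(
  steps=[
    [[0.04,0,0],[0,0,0],0.5],
    [[0.09,0,0],[0,0,0],0.5],
    [[0.14,0,0],[0,0,0],0.5],
    [[0.19,0,0],[0,0,0],0.5],
    [[0.24,0,0],[0,0,0],0.5],
    [[0.29,0,0],[0,0,0],0.5],
    [[0.33,0,0],[0,0,0],0.5],
    [[0.37,0,0],[0,0,0],0.5],
    [[0.4,0,0],[0,0,0],0.5],
    [[0.4,0,0],[0,0,0],0.5],
  ],
)

```text
t: 7.97
tool_pos: [0.5178, -0.1895, 0.2136]
orientation: [-180.0, -0.0, 73.7]
force: [-0.6, 0.3, -0.2]
gripper_width: 0.499
grip_force: 0.0
```

```bash
python3 - <<'E'
from bowl import *
p=bot.get_obs()['tool_pos'][:2]; bowl(p+.058*np.array([.282,.959]),cams=("wrist","top"))
im,d=capture("wrist"); P=cloud("wrist",d); save('wr5',im)
# trough end: bright points with z .045-.075
m=(P[...,2]>.045)&(P[...,2]<.08)&(np.hypot(P[...,0]-.57,P[...,1]+.0)<.06)
q=P[m]; R=np.array([[.974,-.225],[.225,.974]]); qq=(q[:,:2]-[.5035,.0055])@R.T
print(len(q), np.percentile(qq,[1,50,99],axis=0).round(4))
E
```

```text
wrist (array([ 0.5345, -0.1339]), np.float64(0.0515), 14401) [ 0.479 -0.205] [ 0.59  -0.078]
top (array([ 0.5323, -0.1319]), np.float64(0.0517), 85) [ 0.484 -0.156] [ 0.586 -0.08 ]
8.0667 [ 0.5176 -0.1905  0.2137] [-180.     -0.     73.65] [ 0.9  -0.54 -0.13]Traceback (most recent call last):
  File "<stdin>", line 7, in <module>
    return _quantile_unchecked(
        a, q, axis, out, overwrite_input, method, keepdims, weights)
    return _ureduce(a,
                    func=_quantile_ureduce_func,
    ...<5 lines>...
                    overwrite_input=overwrite_input,
                    method=method)
    r = func(a, **kwargs)
    result = _quantile(arr,
                       quantiles=q,
    ...<2 lines>...
                       out=out,
                       weights=wgt)
    slices_having_nans = np.isnan(arr[-1, ...])
                                  ~~~^^^^^^^^^
IndexError: index -1 is out of bounds for axis 0 with size 0
```

View pics/wr5.png

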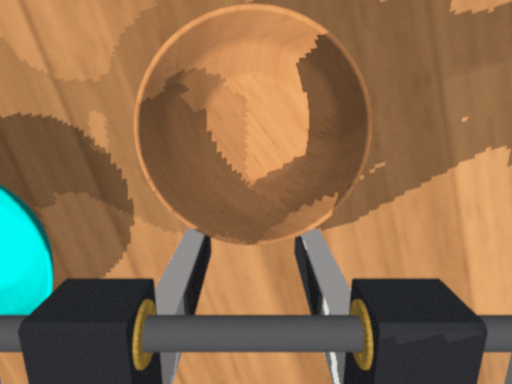

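The bowl rests squarely against both fingers, with its centre at about (253,125) px, or (0.5345, -0.1335). 70 mm remain.

>>> play_rows(
  steps=[
    [[0.04,0,0],[0,0,0],0.5],
    [[0.08,0,0],[0,0,0],0.5],
    [[0.12,0,0],[0,0,0],0.5],
    [[0.16,0,0],[0,0,0],0.5],
    [[0.2,0,0],[0,0,0],0.5],
    [[0.24,0,0],[0,0,0],0.5],
    [[0.28,0,0],[0,0,0],0.5],
    [[0.32,0,0],[0,0,0],0.5],
    [[0.345,0,0],[0,0,0],0.5],
    [[0.35,0,0],[0,0,0],0.5],
  ],
)

```text
t: 8.95
tool_pos: [0.5375, -0.1225, 0.2136]
orientation: [-180.0, -0.0, 73.7]
force: [-0.5, -0.8, 0.7]
gripper_width: 0.498
grip_force: 0.4
```

>>> play_rows(
  steps=[
    [[-0.1,0,0],[0,0,0],0.5],
    [[-0.2,0,0],[0,0,0],0.5],
    [[-0.2,0,-0.2],[0,0,0],0.5],
    [[-0.2,0,-0.4],[0,0,0],0.5],
    [[-0.2,0,-0.6],[0,0,0],0.0],
    [[-0.2,0,-0.8],[0,0,0],0.0],
    [[-0.2,0,-0.95],[0,0,0],0.0],
    [[-0.2,0,-0.95],[0,0,0],0.0],
    [[-0.2,0,-0.95],[0,0,0],0.0],
  ],
)

```text
t: 9.7
tool_pos: [0.5263, -0.1621, 0.4058]
orientation: [179.8, 0.0, 73.6]
force: [-0.6, 0.2, 0.7]
gripper_width: 0.181
grip_force: 0.0
```

```bash
python3 - <<'E'
from bowl import *
bowl((.5537,-.0656),cams=("wrist","top"))
im,d=capture("wrist"); P=cloud("wrist",d); save('wr6',im)
m=(P[...,2]>.045)&(P[...,2]<.1)&(np.hypot(P[...,0]-.57,P[...,1]+.0)<.06)
q=P[m]; R=np.array([[.974,-.225],[.225,.974]]); qq=(q[:,:2]-[.5035,.0055])@R.T
print(len(q)); 
if len(q): print(np.percentile(qq,[1,50,99],axis=0).round(4))
from disp import disp
disp('x')
E
```

```text
wrist (array([ 0.5522, -0.0668]), np.float64(0.0524), 2126) [ 0.497 -0.122] [ 0.608 -0.007]
top (array([ 0.5523, -0.0656]), np.float64(0.0519), 136) [ 0.498 -0.12 ] [ 0.607 -0.015]
9.8 [ 0.5256 -0.1617  0.4021] [-1.7986e+02 -4.0000e-02  7.3620e+01] [-0.41  0.48 -0.67]
1669
[[ 0.0441 -0.0288]
 [ 0.0624 -0.0145]
 [ 0.0814  0.0001]]
red [ 44   0  44  15 587] [65.  6.] [0.4361 0.0093 0.1126] [0.4366 0.0095 0.1126]
[[4.241e-01 1.730e-02]
 [4.532e-01 8.700e-03]
 [4.496e-01 4.000e-04]
 [4.202e-01 9.100e-03]]
yel none
green none
or none
```

View pics/wr6.png

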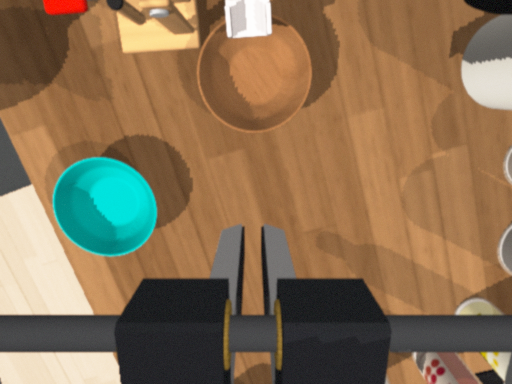

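The bowl stands under the spout (bowl (0.552, -0.066), rim centred at (255,75) px, spout end at y = -29 mm as specified). Now to the paddle with the fingers shut.

>>> play_rows(
  steps=[
    [[0.12,-0.12,0],[0,0,0],0],
    [[0.25,-0.24,0],[0,0,0],0],
    [[0.38,-0.36,0],[0,0,0],0],
    [[0.5,-0.48,0],[0,0,0],0],
    [[0.62,-0.58,0],[0,0,0],0],
    [[0.71,-0.67,0],[0,0,0],0],
    [[0.75,-0.71,0],[0,0,0],0],
    [[0.75,-0.71,0.1],[0,0,0],0],
    [[0.75,-0.71,0.2],[0,0,0],0],
    [[0.75,-0.71,0.2],[0,0,0],0],
  ],
)

```text
t: 10.73
tool_pos: [0.4308, 0.0222, 0.3591]
orientation: [-179.5, 0.1, 73.6]
force: [0.2, 0.2, -0.9]
gripper_width: 0.004
grip_force: 0.0
```

```bash
python3 - <<'E'
from h import *
for i in range(2): im,d=capture("wrist")
o=bot.get_obs(); print(o['tool_pos'].round(4),o['orientation'].round(2),o['force'].round(2),o['gripper_width'])
im,d=capture("scene"); cv2.imwrite('pics/sc1.png',cv2.resize(im[150:280,180:350],None,fx=4,fy=4,interpolation=cv2.INTER_CUBIC)[:,:,::-1])
E
```

```text
[0.432  0.0217 0.3627] [-1.7984e+02  2.0000e-02  7.3600e+01] [ 0.17  0.5  -0.1 ] 0.0013155566664966
```

View pics/sc1.png

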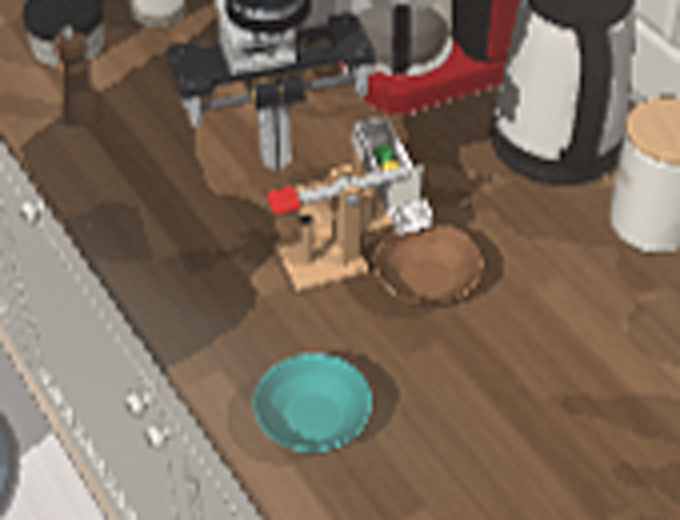

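The closed fingers are above the red paddle at about (285,200) in the crop, and the bowl is below the spout. Pressing down.

>>> play_rows(
  steps=[
    [[0,0,0.12],[0,0,0],0],
    [[0,0,0.2],[0,0,0],0],
    [[0,0,0.24],[0,0,0],0],
    [[0,0,0.28],[0,0,0],0],
    [[0,0,0.32],[0,0,0],0],
    [[0,0,0.35],[0,0,0],0],
    [[0,0,0.375],[0,0,0],0],
    [[0,0,0.385],[0,0,0],0],
    [[0,0,0.385],[0,0,0],0],
  ],
)

```text
t: 11.63
tool_pos: [0.4327, 0.0219, 0.2873]
orientation: [179.9, -0.0, 73.6]
force: [1.0, -0.5, 4.5]
gripper_width: 0.005
grip_force: 2.2
```

>>> play_rows(
  steps=[
    [[0,0,0.01],[0,0,0],0],
    [[0,0,0.02],[0,0,0],0],
    [[0,0,0.03],[0,0,0],0],
    [[0,0,0.03],[0,0,0],0],
  ],
)

```text
t: 11.97
tool_pos: [0.4326, 0.0219, 0.2815]
orientation: [179.9, -0.0, 73.6]
force: [-0.3, 0.6, 6.1]
gripper_width: 0.007
grip_force: 2.5
```

```bash
python3 - <<'E'
from h import *
for i in range(10): im,d=capture("scene")
o=bot.get_obs(); print(o['t'],o['tool_pos'].round(4),o['force'].round(2))
cv2.imwrite('pics/sc2.png',cv2.resize(im[170:240,230:320],None,fx=7,fy=7,interpolation=cv2.INTER_CUBIC)[:,:,::-1])
P=cloud("scene",d)
hsv=cv2.cvtColor(im,cv2.COLOR_RGB2HSV).astype(int); H,S,V=hsv[...,0],hsv[...,1],hsv[...,2]
near=np.hypot(P[...,0]-.56,P[...,1])<.14
for n,m in {'yel':(H>22)&(H<33)&(S>170)&(V>130),'green':(H>45)&(H<75)&(S>120),'or':(H>7)&(H<18)&(S>190)&(V>150)}.items():
    m=m&near; print(n,m.sum(),np.nanmedian(P[m],0).round(3) if m.any() else '')
E
```

```text
12.4667 [0.4325 0.022  0.2817] [ 0.58 -0.93  5.36]
yel 0 
green 19 [ 0.571 -0.079  0.023]
or 0
```

View pics/sc2.png

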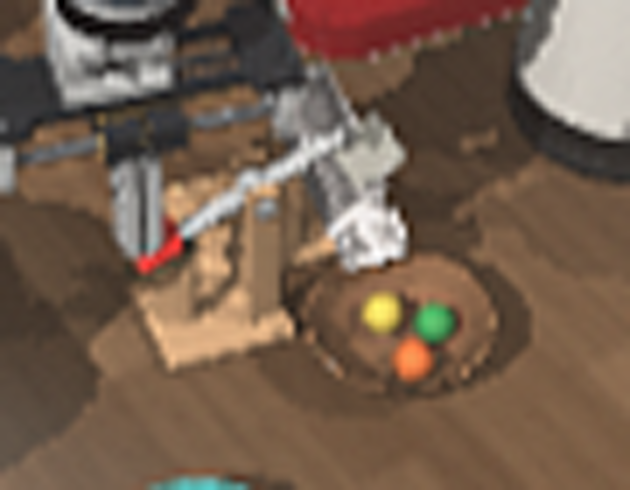

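All three sweets are in the bowl: yellow (380,313), green (435,323), orange (413,357). The gate is up, so I'll release the paddle and withdraw upward.

>>> play_rows(
  steps=[
    [[0,0,-0.03],[0,0,0],0],
    [[0,0,-0.07],[0,0,0],0],
    [[0,0,-0.11],[0,0,0],0],
    [[0,0,-0.15],[0,0,0],0],
    [[0,0,-0.2],[0,0,0],0],
    [[0,0,-0.3],[0,0,0],0],
    [[0,0,-0.45],[0,0,0],0],
    [[0,0,-0.5],[0,0,0],0],
    [[0,0,-0.5],[0,0,0],0],
    [[0,0,-0.5],[0,0,0],0],
  ],
)

```text
t: 13.3
tool_pos: [0.432, 0.022, 0.3807]
orientation: [179.9, -0.0, 73.6]
force: [-1.0, -0.1, -0.5]
gripper_width: 0.004
grip_force: 0.0
```

```bash
python3 - <<'E'
from bowl import *
from disp import disp
bowl((.5523,-.066),cams=("top",))
im,d=capture("scene"); P=cloud("scene",d); o=bot.get_obs(); print(o['t'],o['tool_pos'].round(4),o['force'].round(2))
hsv=cv2.cvtColor(im,cv2.COLOR_RGB2HSV).astype(int); H,S,V=hsv[...,0],hsv[...,1],hsv[...,2]
near=np.hypot(P[...,0]-.5,P[...,1])<.16
for n,m in {'red':((H<6)|(H>174))&(S>150)&(V>80),'yel':(H>20)&(H<33)&(S>140)&(V>130),'green':(H>45)&(H<75)&(S>120),'or':(H>5)&(H<14)&(S>170)&(V>150)}.items():
    m=m&near; print(n,m.sum(),np.nanmedian(P[m],0).round(3) if m.any() else '')
cv2.imwrite('pics/sc3.png',cv2.resize(im[170:240,230:320],None,fx=7,fy=7,interpolation=cv2.INTER_CUBIC)[:,:,::-1])
E
```

```text
top (array([ 0.553 , -0.0669]), np.float64(0.0512), 112) [ 0.498 -0.12 ] [ 0.608 -0.026]
13.35 [0.4317 0.0221 0.3796] [-1.7993e+02  1.0000e-02  7.3630e+01] [-0.24  0.23 -0.11]
13.4 [0.4316 0.0221 0.379 ] [-0.81 -0.6   0.15]
red 45 [0.436 0.019 0.108]
yel 23 [ 0.55  -0.056  0.022]
green 15 [ 0.56  -0.075  0.023]
or 21 [ 0.544 -0.093  0.023]
```

View pics/sc3.png

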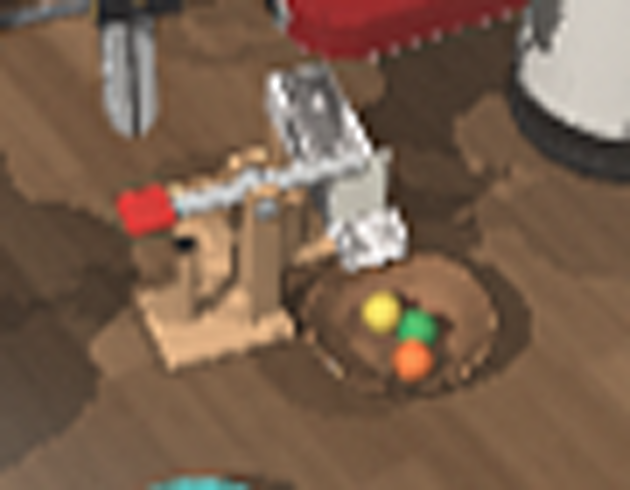

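The paddle is back up at (147,210) with the gate shut, the sweets lie in the bowl, and the fingers are clear.

```bash
python3 -c "
from station import order
print(order.hand_in())"
```

```text
the job is handed in; nothing more can be done
None
```

The job is handed in: the bowl stands under the spout with all three sweets in it, the gate is shut and the arm is clear; the hand-in returned no verdict, so this rests on my last camera check.

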